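# Pop a sanitiser tablet and stop it on the chute

### The arm

A 7-joint arm with a two-finger parallel gripper is mounted at the origin on the work surface. World frame = base frame: x ahead of the robot, y to its left, z up, the work surface at z = 0. Lengths are in mm, angles in rad, forces in N, time in s.
With the tool pointing down it reaches from about 400 to 850 mm from the base axis. Payload 4.5 kg.
Tool frame: the origin (TCP) lies midway between the tips of the shut fingers; the grasp point (between the pads) lies 19 mm behind it; z points along the fingers, y is the direction in which the jaws open and shut (so a half turn about z gives the same grasp; the last joint's range is limited). The gripper opens to 88 mm and grips with 3 to 60 N. Pads are 18 mm wide; open, the fingers measure 123 mm over their backs; the gripper's body (75 mm by 187 mm) begins 45 mm behind the grasp point.
Start: joints at [-1.198, 0.689, -0.195, 1.565, 0.157, 0.902, -0.215], TCP at [207.704, 589.502, 238.743] pointing down, gripper open.
Joint ranges: [-3.01, 3.01], [-0.46, 2.08], [-1.47, 1.51], [0.13, 2.56], [-1, 4.14], [0.04, 2.09], [-2.66, 2.66]. Speed limits (rad/s): [2.57, 2.57, 3.14, 3.14, 3.14, 3.14, 3.14].

### API

Orientations are given as a rotation vector (axis times angle).
In Python, from workcell import sensors, imaging, r gives the robot as it stands. The module is installed in compiled form; this text tells all that it offers.
- The arm moves only by the shell command python3 -m inch 'ROWS' [FORCE]. ROWS is JSON, a list that holds one entry, the list of rows, each a list of 7 numbers: the turn, a rotation vector about the world's x, y, z in degrees, then the shift along the world's x, y, z in cm, then the opening in per cent of the stroke, from 0 (shut) to 100 (fully open). In form: [[[ax, ay, az, tx, ty, tz, jaw], ...]]. A call has 1 to 10 rows; each row is the pose to reach, as a shift and turn from the pose commanded when the call began; what a row does not reach only later rows make up. A row lasts 1/10 s, in which the tool goes at most 50 mm and 8.59 degrees, less where a joint would pass 70% of its speed; a pose out of reach is approached as far as the arm can. A call with a gripper value outside its range is refused whole. The fingers move at their own pace and stop on an object; FORCE is the grip in N (left out, the last holds). Time passes only in rows, so rows that repeat a pose let the fingers close. It gives the time, the measured TCP pose, the force and the opening at its end, in the units of the state.
- sensors.state(): the state, without advancing time (a new reading comes with each control period).
- imaging.grab_frame(name): name is "side" or "top" or "wrist"; returns the picture (480x640x3 uint8, red, green, blue); there is no depth.
- imaging.calibration(name): a dict with "camera_matrix" (3x3 intrinsics, pixels), "k1" (the pictures are not rectified: a ray, as slopes to the right and down, at radius r is drawn at 1 + k1 r^2 times it, then the intrinsics apply), "R" (3x3) and "t" (3): a world point X has camera coordinates R X + t; the wrist camera has in their place "hand_eye" (4x4, takes a point from camera to tool coordinates, whose origin is the TCP and whose axes are the flange's). Camera axes: x right, y down, z forward; pixel columns grow to the right and rows downward; lengths in mm; the calibration is good to about 2 mm. A picture is of the moment at which its call begins: read the wrist's pose just before it. calibration takes no time and is no camera call.
- r.hand_in(): hands the job in, once; it reports no verdict.
The state is a dict: "time_s": time; "joint_positions": joint angles; "qd": joint speeds; "tau": joint torques, N m; "position": TCP position; "tool_rot": TCP orientation; "contact_force": force on the tool from outside, world axes, zero at the start; "wrist_torque": the same for the moment, N m; "finger_gap": finger opening in mm.
Only numpy, scipy, OpenCV 4.12 (cv2) and the standard library are available. Lean on these libraries where they do the work, as an engineer would, in place of code of your own. Each camera call takes 0.05 s, during which the arm holds its last target.

### The job

Press the dispenser's black square plunger fully down with one finger so that the white tablet pops out of its pocket, and trap the tablet on the sloping chute with the other finger before it slides off the lower end onto the wet counter. Push and block only: do not pick the tablet up, drag it out of the pocket by hand or press hard on it, and leave the bottle, cup and brush where they are. Finish while holding: keep the plunger down with the one finger and the tablet at rest against the other.

Things in the scene. Friction and masses are not known exactly. Their poses are not given: they have to be found in the camera images.
- dispenser: Grey and stainless tablet dispenser fixed to the counter, 128 (x) by 225 (y) mm. Origin on the counter, midway between plunger and chute. Its lane (pocket, then chute) runs along its +y, centre line at x = +32 mm, 50 mm wide inside; side walls 4 mm thick stand 12 mm above its floor. Rear housing at y = -158 to -120 mm, 86 mm high; plunger housing at x = -64 to -4, y = -50 to +50 mm, 45 mm high.
- plunger (a joint): Press of the spring plunger in m: 0 up, 0.012 fully down at its stop. 2 N starts it, about 7 N holds it down; released, it springs up. A pusher behind the tablet moves 2.25 mm per mm of press; after about 8 mm the tablet tips over the pocket's edge and slides down the chute by its own weight in about half a second, so the other finger must already stand in the lane.
- plunger_top (a point): Centre of the plunger's flat top, a black 36 x 36 mm square cap at x = -32 mm, y = 0 in the dispenser's frame; 61 mm above the counter when up, 49 mm when fully down; the point moves with it.
- stop_spot (a point): Point on the chute floor, on the lane's centre line, beside the plunger (x = +32, y = 0 in the dispenser's frame), 64 mm across from the plunger's centre, 38 mm above the counter. A fingertip over this spot, level with one on the plunger, ends about 10 mm above the floor when the plunger is fully down and so bars the way of the tablet.
- chute_top (a point): Edge between pocket and chute, on the floor's centre line: x = +32, y = -67 mm in the dispenser's frame, 62 mm above the counter. The level pocket lies behind it (to y = -120 mm); from it the smooth chute (friction about 0.1) slopes down 20 degrees towards +y.
- chute_end (a point): Open lower end of the chute, on the floor's centre line: x = +32, y = +65 mm in the dispenser's frame, 14 mm above the counter. There is no stop here: a tablet not trapped drops off.
- tablet: Loose white round tablet, 40 mm diameter, 22 mm thick, about 60 g, lying flat in the pocket at the start at x = +32, y = -85 mm in the dispenser's frame. Origin at the centre of its underside; z is its axis.
- bottle: Bystander: white bottle 66 mm diameter, 170 mm high, standing; origin at the centre of its underside.
- cup: Bystander: grey cup 72 mm diameter, 80 mm high, standing; origin at the centre of its underside.
- brush: Bystander: hand brush lying on the counter, 200 mm long, 42 mm wide, 20 mm high, its length along its x; origin at the middle of its underside.
Mind the look-alikes: they are no part of the job. Several things have the shape of the tablet; the one meant has the colours described above.

How it is judged (in metres and radians):
On the way:
1. the plunger is pressed nearly fully down (value of joint plunger above 0.0095 m), for 0.1 s.
At the end, for the whole second after the job is handed in: Plunger still held down (more than 7 of its 12 mm); tablet out of the pocket and on the chute (its centre between y = -56 and +55 mm in the dispenser's frame, within the lane, not raised), touched by a finger and at rest (under 20 mm/s) (value of joint plunger above 0.007 m and y of tablet in the frame of dispenser between -0.056 and 0.055 m and x of tablet in the frame of dispenser between 0.01 and 0.054 m and z of tablet in the frame of dispenser below 0.066 m and contact force between the fingers and tablet above 0.02 N and linear speed of tablet below 0.02 m/s); the arm keeps its last pose, push and grip.
It fails at once if the tablet was dragged out of its pocket, or the plunger let go, with the tablet out and the plunger up (y of tablet in the frame of dispenser above -0.06 m and value of joint plunger below 0.004 m).
It fails at once if the tablet slid off the lower end of the chute (y of tablet in the frame of dispenser above 0.07 m).
It fails at once if the tablet was lifted (z of tablet in the frame of dispenser above 0.08 m or (y of tablet in the frame of dispenser above -0.025 m and z of tablet in the frame of dispenser above 0.066 m)).
It fails at once if the tablet was pressed hard (over 20 N) (contact force between the fingers and tablet above 20 N).
It fails at once if a bystander was moved (distance of any of bottle, cup, brush from where it was at the start of the episode above 0.03 m).
It also fails if it takes over 38 s, if anything falls off the work surface, if the arm or the gripper's body presses on something with over 40 N, if the wrist force passes 120 N, or if a joint passes its speed limit or range.

## Working session

There is one attempt and no reset: what is moved stays moved. The work goes in short steps, Python scripts to look and compute and a shell command to move; the robot and the scene stay as the last step left them, time stands still between calls to the robot, and variables do not carry over. Pictures are saved under pics/ and viewed, and the job is handed in when it is done.

```bash
mkdir -p pics; ls; python3 - <<'E'
from workcell import sensors, imaging, r
import cv2
s=sensors.state()
for k,v in s.items(): print(k,v)
for n in("side","top","wrist"):
    print(n,imaging.calibration(n))
    im=imaging.grab_frame(n); cv2.imwrite(f"pics/{n}0.png",im[:,:,::-1])
E
```

```text
pics
time_s 0.0
joint_positions [-1.19815441  0.68998761 -0.19449801  1.5663512   0.15731519  0.90243819
 -0.21510963]
qd [ 0.00081496  0.00123003 -0.00041258 -0.00015465 -0.0016173   0.00160793
  0.00277423]
tau [-2.96724447e-04 -5.27573526e+01 -1.26654200e+00 -1.53425539e+01
 -5.25354152e-02  6.86949308e-03  1.72682949e-04]
position [207.59657158 588.85971986 237.9054227 ]
tool_rot [-5.29569274e-01 -3.09647362e+00  2.80440071e-03]
contact_force [-0.31806677 -0.13449592 -0.2297371 ]
wrist_torque [ 0.03407338 -0.01342235 -0.01147034]
finger_gap 88.30633972407864
side {'camera_matrix': array([[619.17278781,   0.        , 317.92242007],
       [  0.        , 619.17278781, 240.83913736],
       [  0.        ,   0.        ,   1.        ]]), 'k1': 0.0268382346604572, 'R': array([[ 0.74773782, -0.66394547, -0.00803564],
       [-0.37256907, -0.40950983, -0.83276286],
       [ 0.54961846,  0.62568212, -0.55357153]]), 't': array([-407.30841465,  284.8717554 ,  819.00412002])}
top {'camera_matrix': array([[538.72346204,   0.        , 316.4313793 ],
       [  0.        , 538.72346204, 245.2081
[... 155 characters left out ...]
5618 ,  0.14858244, -0.19952767],
       [ 0.19688199, -0.03245836, -0.97988976]]), 't': array([ 85.67560005, 587.23705831, 860.7396254 ])}
wrist {'camera_matrix': array([[341.06745967,   0.        , 320.17872155],
       [  0.        , 341.06745967, 241.6221707 ],
       [  0.        ,   0.        ,   1.        ]]), 'k1': 0.008726809469405258, 'hand_eye': array([[-2.18666913e-04, -9.60092985e-01, -2.79680910e-01,
         7.21162899e+01],
       [ 9.99999758e-01, -2.50415955e-05, -6.95880886e-04,
         7.06979249e-01],
       [ 6.61106701e-04, -2.79680995e-01,  9.60092758e-01,
        -1.46189715e+02],
       [ 0.00000000e+00,  0.00000000e+00,  0.00000000e+00,
         1.00000000e+00]])}
```

View pics/side0.png

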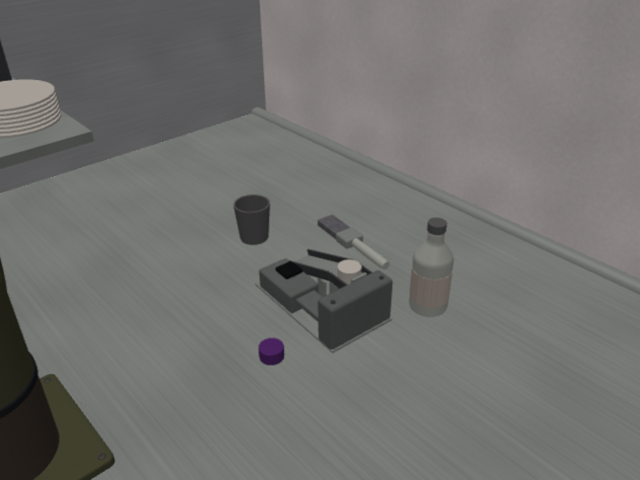

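View pics/top0.png

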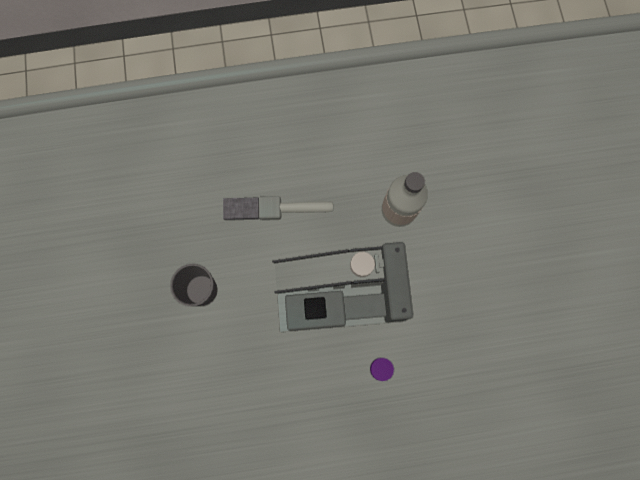

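View pics/wrist0.png

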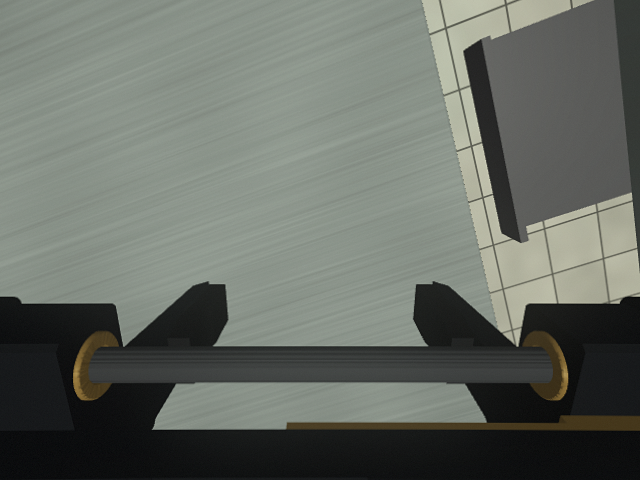

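The top view shows the dispenser near (340,285), with the plunger's black cap at (315,308), the white tablet at (362,264), and the chute opening to the left at (275,277). The cup is at (195,287), the brush at (275,207) and the bottle at (405,200). Two things have the tablet's shape: the white disc at (362,264), and a purple disc on the counter at (382,369). The white one in the pocket fits the description. I'll confirm it in a crop and measure.

```bash
cat > h.py <<'E'
import numpy as np, cv2
from workcell import sensors, imaging, r
def cam(n):
    c=imaging.calibration(n); return c['camera_matrix'],c['k1'],c['R'],c['t']
def slopes(n,p):
    K,k,_,_=cam(n) if n!='wrist' else (imaging.calibration(n)['camera_matrix'],imaging.calibration(n)['k1'],0,0)
    d=np.array([k,0,0,0.])
    return cv2.undistortPoints(np.array([[p]],float),K,d)[0,0]
def ray(n,p):
    K,k,R,t=cam(n); s=slopes(n,p); return -R.T@t, R.T@np.array([s[0],s[1],1.])
def onz(n,p,z):
    o,d=ray(n,p); return o+d*(z-o[2])/d[2]
def tri(p1,p2):
    a,u=ray('top',p1); b,v=ray('side',p2)
    A=np.stack([u,-v],1); l=np.linalg.lstsq(A,b-a,rcond=None)[0]
    P,Q=a+u*l[0],b+v*l[1]; return (P+Q)/2,np.linalg.norm(P-Q)
def proj(n,X):
    K,k,R,t=cam(n); 
    return cv2.projectPoints(np.array([X],float),cv2.Rodrigues(R)[0],t,K,np.array([k,0,0,0.]))[0][0,0]
E
python3 - <<'E'
import cv2
a=cv2.imread('pics/top0.png')[230:340,255:425]; cv2.imwrite('pics/topc.png',cv2.resize(a,None,fx=4.6,fy=4.6,interpolation=cv2.INTER_CUBIC))
a=cv2.imread('pics/side0.png')[235:355,250:400]; cv2.imwrite('pics/sidec.png',cv2.resize(a,None,fx=5,fy=5,interpolation=cv2.INTER_CUBIC))
E
```

```text
(no output)
```

View pics/topc.png

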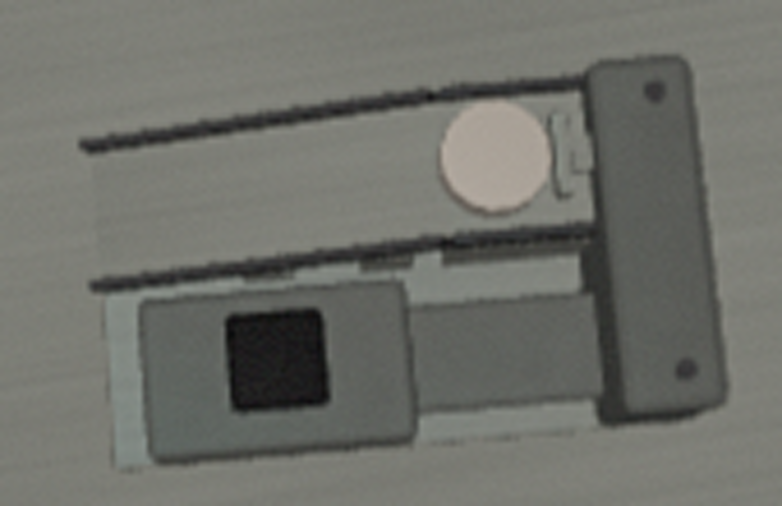

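View pics/sidec.png

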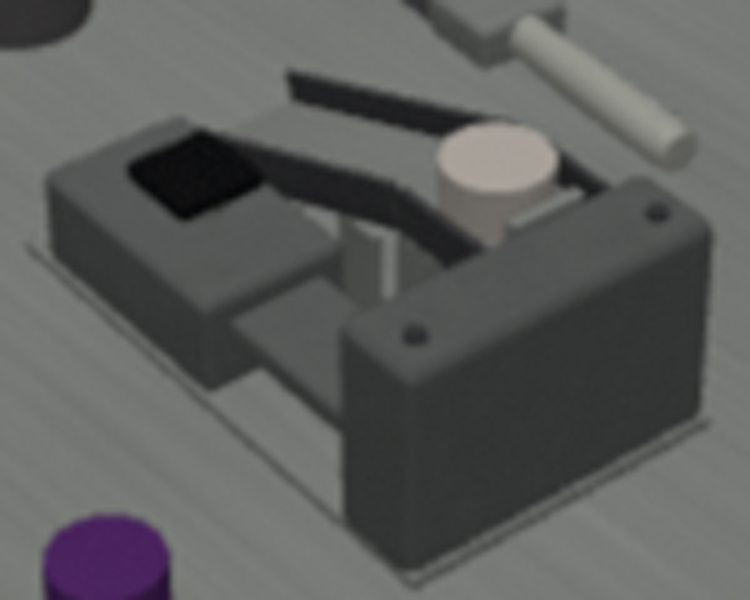

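```bash
python3 - <<'E'
from h import *
res={}
for n in('top','side'):
    im=cv2.imread(f'pics/{n}0.png')
    x0,y0,x1,y1=(255,230,425,340) if n=='top' else (250,235,400,355)
    hsv=cv2.cvtColor(im,cv2.COLOR_BGR2HSV)
    m=np.zeros(im.shape[:2],np.uint8); m[y0:y1,x0:x1]=255
    blk=((im.max(2)<35)*255).astype(np.uint8)&m
    print(n,'gray near tablet',im[264,362] if n=='top' else im[267,349])
    i=im.astype(int)
    wht=(((i[:,:,2]-i[:,:,0])>8)&(i[:,:,2]>120)).astype(np.uint8)*255&m
    for nm,mk in(('blk',blk),('wht',wht)):
        cs,_=cv2.findContours(mk,cv2.RETR_EXTERNAL,cv2.CHAIN_APPROX_NONE)
        c=max(cs,key=cv2.contourArea); q=cv2.moments(c)
        print(nm,cv2.contourArea(c),q['m10']/q['m00'],q['m01']/q['m00'],cv2.minAreaRect(c))
        res[n,nm]=(q['m10']/q['m00'],q['m01']/q['m00'])
print('cap tri',tri(res['top','blk'],res['side','blk']))
print('cap top z61',onz('top',res['top','blk'],61),'side',onz('side',res['side','blk'],60))
print('tab top z84',onz('top',res['top','wht'],84),'side ellipse top',onz('side',(250+497/5,235+158/5),84))
# holes in rear housing, base corners
c=lambda x,y:(255+(x+.5)/4.6-.5,230+(y+.5)/4.6-.5); s=lambda x,y:(250+(x+.5)/5-.5,235+(y+.5)/5-.5)
for nm,a,b in(('holeR',(655,91),(658,212)),('holeL',(685,369),(416,335))):
    print(nm,tri(c(*a),s(*b)),onz('top',c(*a),86),onz('side',s(*b),86))
print('plunger housing corners z45')
for p in((140,303),(405,283),(413,442),(153,461)): print(onz('top',c(*p),45))
print('base corner left front z0..',onz('top',c(118,467),1))
E
```

```text
top gray near tablet [152 162 170]
blk 375.5 314.64935641367066 307.8632933865956 ((314.67645263671875, 307.7940979003906), (20.094482421875, 20.554664611816406), 85.60128784179688)
wht 436.5 362.4131347842688 263.29820542191675 ((362.0, 263.5), (23.0, 24.0), 90.0)
side gray near tablet [154 160 167]
blk 429.0 301.47902097902096 271.64529914529913 ((309.9982604980469, 273.5657653808594), (68.90044403076172, 16.77867317199707), 9.637537002563477)
wht 241.5 348.9365079365079 266.41476880607314 ((349.0, 266.5), (13.0, 22.0), 90.0)
cap tri (array([498.65201218,   7.70863719,  49.5363186 ]), np.float64(23.238016378899026))
cap top z61 [488.26067828  14.69725241  61.        ] side [499.75667461  -9.18103761  60.        ]
tab top z84 [546.82412588 -74.02033662  84.        ] side ellipse top [546.98253126 -76.94394713  84.        ]
holeR (array([ 561.15441866, -134.60971551,   87.27841345]), np.float64(1.3867947516089647)) [ 560.81223171 -134.39919108   86.        ] [ 563.13271201 -133.74473011   86.        ]
holeL (array([ 461.75576178, -127.30012979,   86.53754855]), np.float64(1.865218458175058)) [ 461.03246844 -126.82663672   86.        ] [ 463.0643449  -127.23971751   86.        ]
plunger housing corners z45
[518.04935261  61.13971579  45.        ]
[510.49444371 -37.00412399  45.        ]
[452.34432789 -30.47628784  45.        ]
[459.98867623  64.61724779  45.        ]
base corner left front z0.. [462.05183174  80.083892     1.        ]
```

Crop confirms the white disc (362,264) in the pocket as the tablet. My side mask for the cap merged with the wall, so I'll redo it with a picked centre, and settle the dispenser frame and the bystander clearances.

```bash
python3 - <<'E'
from h import *
from scipy.spatial.transform import Rotation as Ro
print('cap',tri((314.65,307.86),(250+195.5/5,235+175/5)), onz('side',(289,270),61))
yaw=np.radians(-4.4); ex=np.array([np.cos(yaw),np.sin(yaw)]); ey=np.array([-ex[1],ex[0]])
O=np.array([520.5,12.2])
for nm,d,z in(('plunger',(-32,0),61),('stop',(32,0),38),('ctop',(32,-67),62),('cend',(32,65),14),('ctr',(0,0),0)):
    P=np.r_[O+d[0]*ex+d[1]*ey,z]; print(nm,P.round(1),proj('top',P).round(1),proj('side',P).round(1))
print('bottle top',tri((415,181),(437,224)),'cup',onz('top',(194,284),80),'brush',onz('top',(278,207),10))
s=sensors.state(); R=Ro.from_rotvec(s['tool_rot']).as_matrix(); print(R.round(3)); 
print('yaw of tool y',np.degrees(np.arctan2(R[1,1],R[0,1])))
E
```

```text
cap (array([489.72221285,  13.93916095,  55.64303178]), np.float64(2.4325663180771584)) [486.17285991   7.69887174  61.        ]
plunger [488.6  14.7  61. ] [314.6 307.7] [287.5 267.7]
stop [552.4   9.7  38. ] [311.9 271.8] [317.3 265.1]
ctop [547.3 -57.1  62. ] [351.4 266.7] [341.1 271.9]
cend [557.4  74.6  14. ] [275.4 276.6] [296.6 259.5]
ctr [520.5  12.2   0. ] [313.3 292.7] [303.3 288.7]
bottle top (array([ 649.29715519, -167.26264375,  165.69308295]), np.float64(0.550174793954717)) cup [555.3722431 205.400915   80.       ] brush [684.36865323  52.46005526  10.        ]
[[-0.943  0.332 -0.   ]
 [ 0.332  0.943 -0.001]
 [-0.    -0.001 -1.   ]]
yaw of tool y 70.59023642314375
```

```bash
python3 -m inch '[[[0,0,-2,0.8,-1.5,0,100],[0,0,-6,2.4,-4.5,0,90],[0,0,-12,5,-9,0,80],[0,0,-18,7.5,-13.8,0,70],[0,0,-24,10,-18.5,0,57],[0,0,-30,12.5,-23,0,57],[0,0,-36,15,-27.7,0,57],[0,0,-41,17,-31.4,0,57],[0,0,-44,18.3,-33.8,0,57],[0,0,-46,19,-35,0,57]]]'; python3 -c "
from h import *;s=sensors.state();print(s['joint_positions'],s['contact_force'])"
```

```text
time_s: 1.15
position: [399.1, 235.8, 238.7]
tool_rot: [1.707, 2.636, -0.002]
contact_force: [-0.7, 0.6, 0.6]
finger_gap: 50.1
[-0.62850157  0.48295412 -0.00876902  2.04032318  0.00986034  0.61924133
 -0.22258127] [-0.67011782  0.57564315  0.64493556]
```

```bash
python3 -m inch '[[[0,0,-2,0.8,-1.5,0,57],[0,0,-6,2.5,-4.6,-0.5,57],[0,0,-12,5,-9.3,-2,57],[0,0,-18,7.5,-14,-4,57],[0,0,-23,9.8,-18,-6,57],[0,0,-27,11.4,-21,-7.5,57],[0,0,-28.5,12.1,-22.3,-8.3,57],[0,0,-29,12.3,-22.7,-8.8,57],[0,0,-29,12.3,-22.7,-8.8,57],[0,0,-29,12.3,-22.7,-8.8,57]]]'; python3 - <<'E'
from h import *
from scipy.spatial.transform import Rotation as Ro
s=sensors.state();R=Ro.from_rotvec(s['tool_rot']).as_matrix();print(s['joint_positions'],s['position'],np.degrees(np.arctan2(R[1,1],R[0,1])),R[:,2],s['contact_force'])
for n in('wrist','top','side'): cv2.imwrite(f'pics/{n}1.png',imaging.grab_frame(n)[:,:,::-1])
H=imaging.calibration('wrist')['hand_eye'];K=imaging.calibration('wrist')['camera_matrix']
def pw(X): 
    t=R.T@(np.array(X)-s['position']); c=np.linalg.inv(H)@np.r_[t,1]; return (K@(c[:3]/c[2]))[:2].round(0)
for X in([488.6,14.7,61],[552.4,9.7,38],[557.4,74.6,14]): print(pw(X))
E
```

```text
time_s: 2.15
position: [520.2, 15.2, 151.1]
tool_rot: [-2.3, -2.138, -0.002]
contact_force: [-0.1, 0.3, -0.1]
finger_gap: 50.3
[-0.15552204  0.690179    0.06343393  1.97068572 -0.09078456  0.48341256
 -0.09901423] [520.24837378  15.22208266 151.07056647] -4.174802333423696 [-1.89533848e-04  1.77070362e-03 -9.99998414e-01] [-0.06539305  0.30663244 -0.13222754]
[277. 251.]
[361. 242.]
[361. 156.]
```

View pics/wrist1.png

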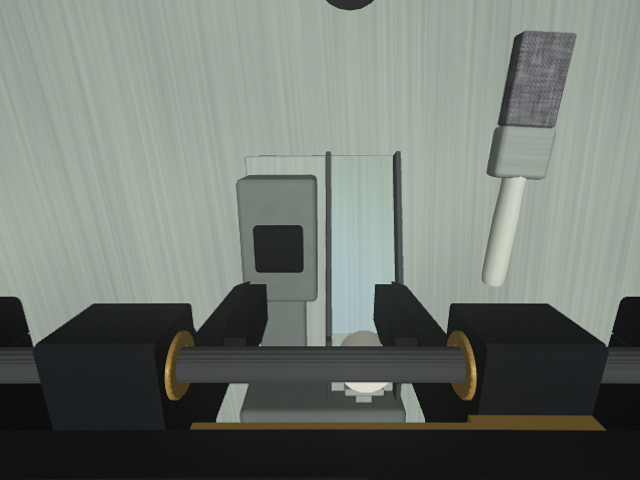

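View pics/side1.png

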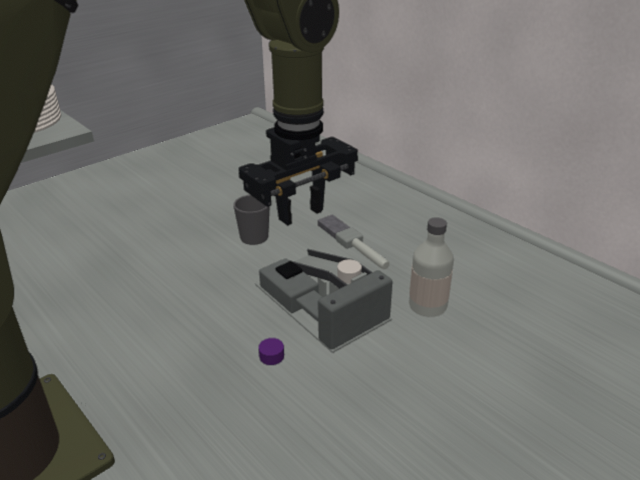

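The wrist view shows the cap centred at (278,249) and the chute end at (363,156). I predicted (277,251) and (361,156), so the frame agrees to about 1 mm. The finger tips are about 10 mm thick, so I'll open to about 54 mm, which puts the tip centres 64 mm apart, and descend to just above the cap.

```bash
python3 -m inch '[[[0,0,0,0,0,-0.5,61],[0,0,0,0,0,-2,61],[0,0,0,0,0,-4,61],[0,0,0,0,0,-6,61],[0,0,0,0,0,-7.3,61],[0,0,0,0,0,-7.9,61],[0,0,0,0,0,-8,61],[0,0,0,0,0,-8,61],[0,0,0,0,0,-8,61]]]'; python3 - <<'E'
from h import *
s=sensors.state();print(s['position'],s['contact_force'])
for n in('wrist','top','side'): cv2.imwrite(f'pics/{n}2.png',imaging.grab_frame(n)[:,:,::-1])
a=cv2.imread('pics/side2.png')[190:355,230:430]; cv2.imwrite('pics/sidec2.png',cv2.resize(a,None,fx=3.6,fy=3.6,interpolation=cv2.INTER_CUBIC))
E
```

```text
time_s: 3.2
position: [521.2, 12.5, 71.4]
tool_rot: [2.305, 2.134, 0.002]
contact_force: [0.2, -0.5, 0.1]
finger_gap: 53.6
[521.202586    12.50377328  71.41931723] [ 0.18355265 -0.52837469  0.07115213]
```

View pics/wrist2.png

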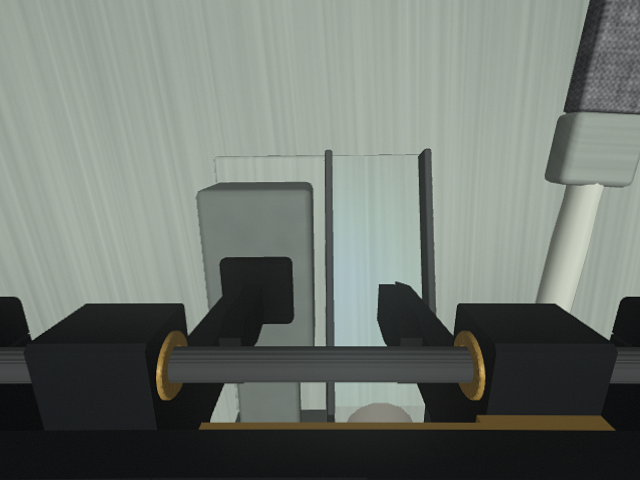

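View pics/sidec2.png

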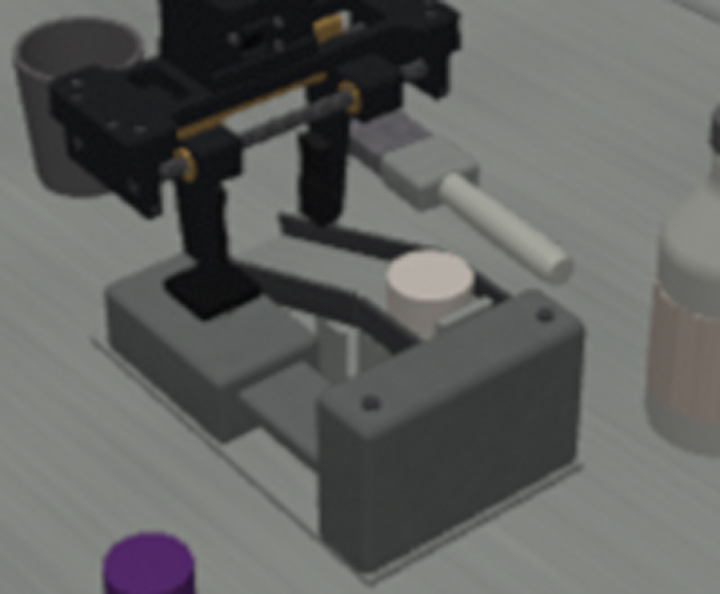

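The wrist view shows the left tip over the cap (about 255,290) and the right tip inside the lane (379–410, between walls at 330 and 425). Now a short approach until it touches.

```bash
python3 -m inch '[[[0,0,0,0,0,-0.4,61],[0,0,0,0,0,-0.8,61],[0,0,0,0,0,-1.0,61],[0,0,0,0,0,-1.1,61],[0,0,0,0,0,-1.2,61],[0,0,0,0,0,-1.2,61]]]'; python3 -c "
from h import *
cv2.imwrite('pics/top3.png',cv2.resize(imaging.grab_frame('top')[:,:,::-1],None,fx=1,fy=1))
s=sensors.state();print(s['position'],s['contact_force'])"
```

```text
time_s: 3.95
position: [520.6, 12.5, 58.7]
tool_rot: [-2.305, -2.134, 0.0]
contact_force: [0.2, 1.2, 2.1]
finger_gap: 53.7
[520.61077382  12.50805641  58.7917294 ] [0.82988868 0.43275869 2.56724615]
```

Contact at about 2 N. Pressing on steadily.

```bash
python3 -m inch '[[[0,0,0,0,0,-0.15,61],[0,0,0,0,0,-0.3,61],[0,0,0,0,0,-0.45,61],[0,0,0,0,0,-0.6,61],[0,0,0,0,0,-0.75,61],[0,0,0,0,0,-0.9,61],[0,0,0,0,0,-1.0,61],[0,0,0,0,0,-1.0,61],[0,0,0,0,0,-1.0,61],[0,0,0,0,0,-1.0,61]]]'; python3 - <<'E'
from h import *
s=sensors.state();print(s['position'],s['contact_force'])
for n in('wrist','top','side'): cv2.imwrite(f'pics/{n}4.png',imaging.grab_frame(n)[:,:,::-1])
a=cv2.imread('pics/side4.png')[190:355,230:430]; cv2.imwrite('pics/sidec4.png',cv2.resize(a,None,fx=3.6,fy=3.6,interpolation=cv2.INTER_CUBIC))
s=sensors.state();print(s['position'],s['contact_force'])
E
```

```text
time_s: 5.0
position: [520.6, 12.5, 49.4]
tool_rot: [2.305, 2.134, 0.0]
contact_force: [-1.7, -0.4, 12.2]
finger_gap: 53.6
[520.63745935  12.52988599  49.38426921] [-1.65819072 -0.35454415 12.18387567]
[520.62010035  12.50578708  49.35777452] [-0.69116813  0.7888511  11.56811711]
```

View pics/sidec4.png

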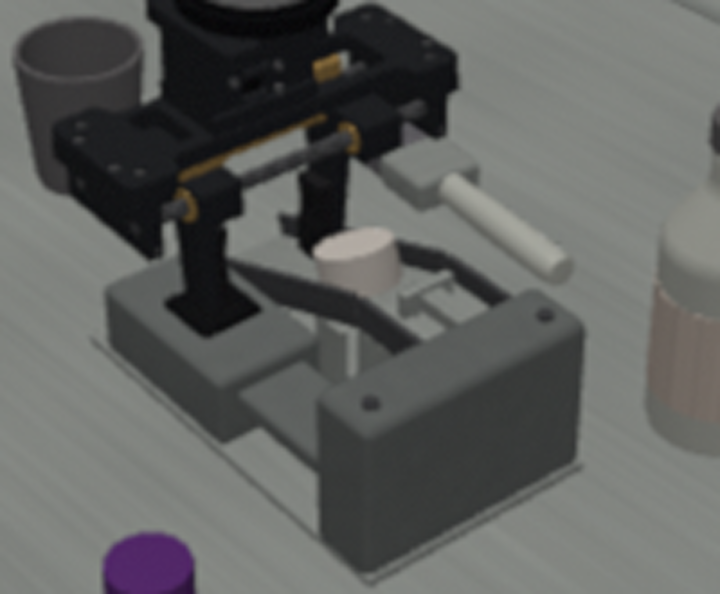

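View pics/wrist4.png

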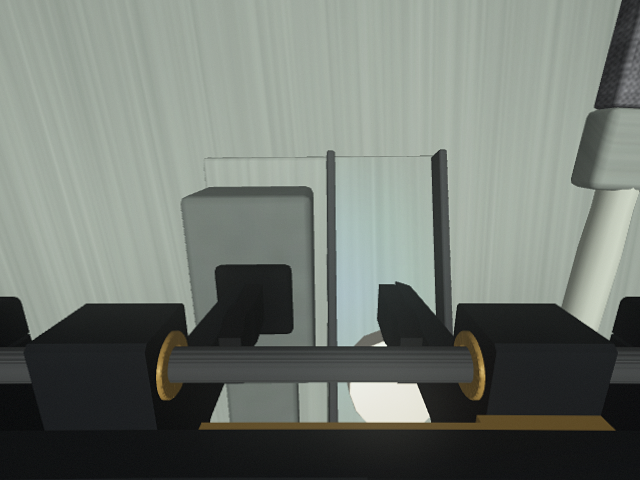

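The tablet is now tilted on the chute and lies against the lane finger (side crop near 357,260). The pusher has advanced, and the force of about 12 N is above the spring's roughly 7 N, so the plunger is at its stop. I'll hold and check that the tablet is at rest and where it sits.

```bash
python3 -m inch '[[[0,0,0,0,0,0,61],[0,0,0,0,0,0,61],[0,0,0,0,0,0,61],[0,0,0,0,0,0,61],[0,0,0,0,0,0,61],[0,0,0,0,0,0,61]]]'; python3 - <<'E'
from h import *
n='side'; b=imaging.grab_frame(n)[:,:,::-1].copy(); cv2.imwrite('pics/side5.png',b); a=cv2.imread('pics/side4.png')
cv2.imwrite('pics/sidec5.png',cv2.resize(b[225:320,280:380],None,fx=6,fy=6,interpolation=cv2.INTER_CUBIC))
d=cv2.absdiff(a,b)[235:300,300:380].max(2); print('diff max',d.max(),(d>20).sum())
yaw=np.radians(-4.4); ex=np.array([np.cos(yaw),np.sin(yaw)]); ey=np.array([-ex[1],ex[0]]);O=np.array([520.5,12.2])
p=(230+357/3.6,190+243/3.6)
X=onz(n,p,69)[:2]-O; print('top face centre in dispenser',X@ex,X@ey, 'underside centre y ~',X@ey-22*np.sin(np.radians(20)))
print(sensors.state()['contact_force'],sensors.state()['finger_gap'])
E
```

```text
time_s: 5.75
position: [520.6, 12.5, 49.4]
tool_rot: [2.305, 2.134, 0.0]
contact_force: [-2.1, -0.2, 10.9]
finger_gap: 53.6
diff max 5 0
top face centre in dispenser 36.08390656319394 -28.96969857244605 underside centre y ~ -36.49414172561076
[-1.82242022 -0.42464172 11.46014788] 53.63776542133396
```

View pics/sidec5.png

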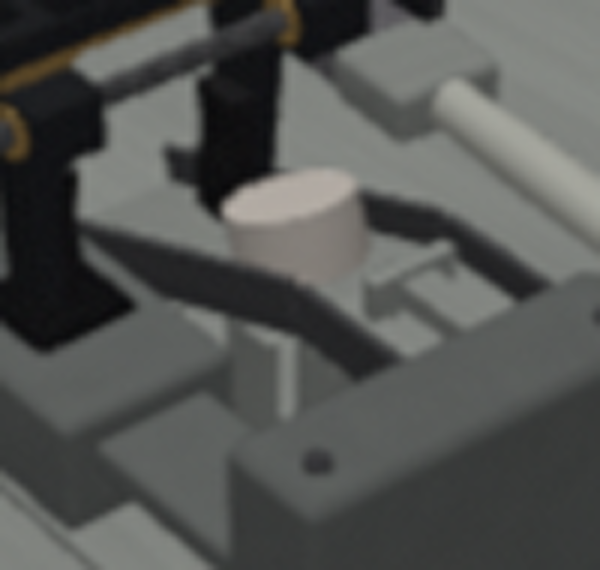

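```bash
python3 -c "
from h import *
print(r.hand_in())"
```

```text
the job is handed in; nothing more can be done
None
```

I pressed the plunger to its stop with one finger. The tablet popped out of its pocket and came to rest against the other finger, and I handed the job in while holding that pose. No verdict was reported.

**Last checks before hand-in (at 5.75 s, limit 38 s):**
- **Plunger:** the tip was at z = 49.4 mm (stop at 49 mm). The force was about 11–12 N, against the roughly 7 N needed to hold it down.
- **Tablet position:** its centre was at about x = +36, y = −36 mm in the dispenser's frame. That is inside the limits and matches where a tablet resting on the finger should be.
- **Tablet at rest:** two side pictures about 0.7 s apart showed no change.
- **Contact:** I judged this from the picture and from the tablet's position, not by measuring it. A force that small (about 0.15 N expected) is below what the wrist sensor can resolve.
- **Bystanders:** the arm did not go near the bottle, cup or brush.

**One check disagreed:** an early side-view mask of the plunger cap had merged with the chute wall, leaving a 23 mm gap between the two views. I dropped it and used a hand-picked centre, and the wrist camera then agreed with the dispenser frame to about 1–2 mm.

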